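# Load the last sample vial and draw the tray onto its contact pins

### The job

Set the one vial that stands on the desk gently down into the empty pocket of the vial tray. Then hook the raised lip at the tray's far end and draw the tray toward you into the white housing, feeling for the two spring contact pins inside: press them in part of the way without running them hard against their end, and let go so that the tray stays resting against them. Leave the other vials standing in their pockets and do not shift the things lying round about.

Things in the scene. Friction and masses are not known exactly. Their poses are not given: they have to be found in the camera images.
- station: Fixed bench station for the tray: base plate 136 mm wide, top 5 mm above the origin, with two black guide rails (18 mm above the origin, inner faces 103 mm apart) and a white housing over its near end. Origin: underside, on the centre line, in the plane of the housing's mouth. x points out of the mouth, away from the robot (the tray goes in along -x), y left, z up. The plate ends at x = +155 mm.
- head: The station's white housing (same origin and axes): x = 0 to -90 mm, 136 mm wide, 79 mm high, mouth 121 mm wide and 70 mm high. Deep in it are two spring contact pins that meet the tray's front edge; their setting is not known: tips anywhere from 28 to 60 mm inside the mouth. Both together push back with 2 N at first touch and 9 N after their full travel of 5 mm, where they stop hard; over 14 N spoils them.
- tray: Grey vial tray, 100 mm wide, 22 mm high, about 0.7 kg, between the rails (1.5 mm play each side), partly drawn out. Origin: centre of its underside, axes as the station's; front edge (toward the housing) at x = -55 mm. Four pockets at x = -28 and +18, y = +23 and -23 mm, floors 8 mm up. It slides with a friction of 2 to 7 N, which also holds it against the springs when let go.
- pull_lip: Lip wall at the tray's far end, one piece with the tray, same origin and axes: upright, 5 mm thick, 92 mm wide, topped by a rolled edge 9 mm thick (x = 49 to 58 mm) whose top is 34.5 mm above the tray's underside. Behind it is free space down to the plate or desk for a fingertip to hook in and pull toward -x.
- lip (a point): Top of the rolled lip at mid width; the far face of the roll is 4.5 mm beyond it, in the tray's +x.
- pocket (a point): Centre of the mouth of the empty pocket, level with the tray's top face (pocket 23 mm wide, 14 mm deep), in the row nearer the housing, on the right as the robot sees it. A seated vial's middle is 10 mm above this point.
- vial_mid (a point): Middle of the vial to be loaded, half-way up: a sample vial 21 mm in diameter and 48 mm tall, 20 g, with a black screw cap (the top 10 mm, 20 mm wide). It is the only vial that stands on the desk, to the right of the station; z is its axis, upward.
- vial_2: Like vial, white cap; stands in the tray's far right pocket. Origin at the centre of its foot.
- vial_3: Like vial, black cap; stands in the near left pocket, beside the empty one. Origin at the centre of its foot.
- vial_6: Like vial, black cap; stands in the far left pocket. Origin at the centre of its foot.
- dropper: Amber dropper bottle, 30 mm wide, 101 mm tall; bystander. Origin at the centre of its foot.
- reference_tin: Round tin, 43 mm wide, 22 mm high; bystander. Origin at the centre of its underside.
- pan_dish: Low clear dish heaped with sample pans, 52 mm wide, 15 mm high; bystander. Origin at the centre of its underside.
There are look-alikes about, which are no part of the job. What is shaped like the part that bears vial_mid but brown or red is not meant.

How it is judged:
By the outcome, as a careful person would: the job done as asked, in the order asked, and still so for the second after the job is handed in, with the robot touching nothing.
It also fails if it takes over 69 s, if anything falls off the work surface, if the arm or the gripper's body presses on something with over 40 N, if the wrist force passes 120 N, or if a joint passes its speed limit or range.

### The arm

A 6-joint arm with a two-finger parallel gripper is mounted at the origin on the work surface; the furniture and walls round the work are solid. World frame = base frame: x ahead of the robot, y to its left, z up, the work surface at z = 0. Lengths are in m, angles in degrees, forces in N, time in s.
With the tool pointing down it reaches from about 0.4 to 0.825 m from the base axis. Payload 7 kg.
Tool frame: the origin (TCP) lies at the very end of the fingers, on their centre line; the grasp point (between the pads) lies 19 mm behind it; z points along the fingers, y is the line along which they close (so a half turn about z gives the same grasp; the last joint's range is limited). The gripper opens to 85 mm and grips with 20 to 120 N. Pads are 22 mm wide; open, the fingers measure 114 mm over their backs; the gripper's body (76 mm by 85 mm) begins 54 mm behind the grasp point. The pads swing forward as they close: fully open they stand 13 mm farther back than shut.
Start: joints at [90.189, 20.546, 0.682, 0, -70.136, -16.507], TCP at [0.19, 0.648, 0.231] pointing down, gripper open.
Joint ranges: [-176.03, 176.03], [-82.01, 121.73], [-58.28, 71.71], [-173.87, 95.51], [-174.79, -0.11], [-173.66, 173.66]. Speed limits (degrees/s): [136.94, 136.94, 172.46, 180, 180, 180].

### API

Orientations are given as [roll, pitch, yaw] about the fixed x, y, z axes, in that order (R = Rz(yaw) Ry(pitch) Rx(roll)).
In Python, from plant import robot, camera, camera_params, look_for gives the robot as it stands. The module is installed in compiled form; this text tells all that it offers.
- The arm moves only by the tool drive_tool, never from a script. Its argument "series" is text: rows parted by semicolons, each of 7 numbers parted by spaces: the opening, from 0 (shut) to 1 (fully open), then the shift along the tool's x, y, z in m, then the turn, a rotation vector about the tool's x, y, z in degrees. A call has 1 to 12 rows; each row shifts and turns the commanded pose from where the row before left it, along the tool's axes as they then stand; what a row does not reach is not made up. A row lasts 1/8 s, in which the tool goes at most 62.5 mm and 10.7 degrees, less where a joint would pass 70% of its speed; a pose out of reach is approached as far as the arm can. A call is refused whole if a number of a shift passes 0.0625 or a number of a turn 10.7, either way. A call with a gripper value outside its range is refused whole. The fingers move at their own pace and stop on an object; the grip force is fixed at half the most. Time passes only in rows, so rows that do not move let the fingers close. It gives the time, the measured TCP pose, the force, the opening and the grip force at its end, in the units of the state.
- robot.read_state(): the state, without advancing time (a new reading comes with each control period).
- camera(name): name is "side" or "top"; returns the picture (400x640x3 uint8, red, green, blue); there is no depth.
- camera_params(name): a dict with "fovy" (degrees; the focal length in pixels is half the picture's height over the tangent of half this angle, whatever the lens; pixels are square), "cx", "cy" (the principal point, pixels), "k1" (the pictures are not rectified: a ray, as slopes to the right and down, at radius r is drawn at 1 + k1 r^2 times it, then the intrinsics apply), "R" (3x3) and "t" (3): a world point X has camera coordinates R X + t. Camera axes: x right, y down, z forward; pixel columns grow to the right and rows downward; lengths in m; the calibration is good to about 2 mm. A picture is of the moment at which its call begins. camera_params takes no time and is no camera call.
- robot.close_job(): hands the job in; it is judged then, once.
Trained networks look in the newest picture that a camera, given by its name, has taken for a name from the list of things; names that differ only in an ending like _2 or _b are one class to them, and where a whole thing is asked for, a point or a joint stands for the part that bears it (a point fixed in the world has none). Each returns a list of dicts, best first, with "score" (0 to 1); they miss things now and then, are a little off and sometimes report something else, mostly with a low value. They report only what shows in the picture. A call takes as long as a camera call. They do not tell look-alikes from the thing itself.
- look_for(camera, query): "at" ([x, y, z] in m, in the coordinates of the camera as it stood for that picture, good to about 4 mm: the middle of the surface that is visible of it).
The state is a dict: "clock": time; "q": joint angles; "dq": joint speeds; "tau": joint torques, N m; "eef_pos": TCP position; "orientation": TCP orientation; "wrist_force": force on the tool from outside, world axes, zero at the start; "ft_torque": the same for the moment, N m; "finger_gap": finger opening in m; "grip_force": force on a finger pad.
Only numpy, scipy, OpenCV 4.12 (cv2) and the standard library are available. Lean on these libraries where they do the work, as an engineer would, in place of code of your own. Each camera call takes 0.05 s, during which the arm holds its last target. There are 200 camera calls.

## Working session

There is one attempt and no reset: what is moved stays moved. The work goes in short steps, Python scripts to look and compute and a tool call to move; the robot and the scene stay as the last step left them, time stands still between calls to the robot, and variables do not carry over. Pictures are saved under pics/ and viewed, at most 10 in all, crops included, and the job is handed in when it is done.

Besides the shell and the picture viewer there is one more tool, called after "Call:" as name(argument=value, ...) on one line, values as JSON. drive_tool: Moves the arm, as the interface text tells. Its arguments: {"type":"object","properties":{"series":{"type":"string"}},"required":["series"]}

```bash
mkdir -p pics; cat > h.py <<'E'
import numpy as np, cv2
from plant import robot, camera, camera_params, look_for
def w(cam,p):
    c=camera_params(cam);return np.array(c["R"]).T@(np.array(p)-np.array(c["t"]))
def K(c):
    f=200/np.tan(np.radians(c["fovy"]/2));return np.array([[f,0,c["cx"]],[0,f,c["cy"]],[0,0,1]])
def proj(cam,X):
    c=camera_params(cam);X=np.atleast_2d(X).astype(float)
    P=X@np.array(c["R"]).T+np.array(c["t"]);s=P[:,:2]/P[:,2:]
    s=s*(1+c["k1"]*(s**2).sum(1,keepdims=True));return s@K(c)[:2,:2].T+K(c)[:2,2]
def onz(cam,uv,z):
    c=camera_params(cam);d=(np.array(uv,float)-[c["cx"],c["cy"]])/K(c)[0,0]
    s=d.copy()
    for _ in range(20): s=d/(1+c["k1"]*(s@s))
    R=np.array(c["R"]);r=R.T@np.array([*s,1]);o=-R.T@np.array(c["t"]);return o+r*(z-o[2])/r[2]
def find(cam,names):
    for n in names:
        for d in look_for(cam,n)[:6]:
            p=w(cam,d["at"]);print(cam,n,round(d["score"],2),p.round(3),proj(cam,p)[0].round())
def snap(cam,name):
    im=camera(cam);cv2.imwrite(f"pics/{name}.png",im[:,:,::-1]);return im
E
python3 - <<'E'
from h import *
for c in("top","side"):
    snap(c,c+"0");P=camera_params(c);print(c,P["fovy"],P["k1"],(-np.array(P["R"]).T@np.array(P["t"])).round(3))
    find(c,["station","tray","lip","pocket","vial_mid","dropper","reference_tin","pan_dish"])
s=robot.read_state();print(s)
E
```

```text
top 49.07226200049351 0.033739617071068095 [0.373 0.213 0.896]
top station 0.97 [0.436 0.321 0.082] [269. 257.]
top tray 0.7 [0.535 0.338 0.03 ] [271. 209.]
top lip 0.53 [0.595 0.342 0.036] [272. 179.]
top pocket 0.69 [0.533 0.338 0.026] [271. 210.]
top vial_mid 0.43 [0.54  0.14  0.048] [370. 216.]
top dropper 0.52 [0.657 0.178 0.053] [356. 156.]
top dropper 0.42 [0.557 0.314 0.06 ] [283. 196.]
top dropper 0.2 [0.641 0.065 0.021] [409. 174.]
top pan_dish 0.82 [0.661 0.234 0.007] [329. 159.]
side 45.676781051110076 -0.09033591570526224 [ 0.321 -0.582  0.462]
side station 0.7 [0.428 0.266 0.046] [243. 203.]
side tray 0.57 [0.539 0.311 0.028] [293. 195.]
side tray 0.25 [0.592 0.328 0.039] [314. 184.]
side lip 0.64 [0.416 0.256 0.065] [238. 197.]
side pocket 0.63 [0.533 0.311 0.028] [290. 195.]
side vial_mid 0.76 [0.541 0.133 0.031] [318. 233.]
side vial_mid 0.74 [0.603 0.142 0.03 ] [348. 227.]
side vial_mid 0.65 [0.48  0.124 0.034] [286. 239.]
side vial_mid 0.44 [0.49  0.174 0.039] [285. 223.]
side dropper 0.65 [0.663 0.165 0.045] [374. 210.]
side dropper 0.16 [0.426 0.267 0.046] [242. 
[... 248 characters left out ...]
[0.656 0.227 0.007] [357. 214.]
{'clock': 0.9, 'q': array([ 9.01895844e+01,  2.05451880e+01,  6.81427521e-01,  4.75820549e-04,
       -7.01362801e+01, -1.65057075e+01]), 'dq': array([ 0.03176892, -0.00350771, -0.00642292, -0.02716761,  0.00429909,
       -0.01050493]), 'tau': array([-6.66609812e-04, -5.82952166e+01,  2.93654859e+01,  6.94163740e+00,
       -6.92385911e-04,  7.09352662e-06]), 'eef_pos': array([0.18966054, 0.6477778 , 0.23131294]), 'orientation': array([-1.79999912e+02, -4.40614837e-04, -1.63159614e+01]), 'wrist_force': array([-0.06641684, -0.16821532, -1.12556378]), 'ft_torque': array([0.00936558, 0.0032427 , 0.01752187]), 'grip_force': 0.0, 'finger_gap': 0.08505566373319559}
```

```bash
python3 - <<'E'
import cv2
a=cv2.imread("pics/top0.png")[110:340,180:450];b=cv2.imread("pics/side0.png")[130:290,190:450]
cv2.imwrite("pics/a.png",cv2.resize(a,None,fx=2.6,fy=2.6,interpolation=2));cv2.imwrite("pics/b.png",cv2.resize(b,None,fx=3,fy=3,interpolation=2))
E
```

```text
(no output)
```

View pics/a.png

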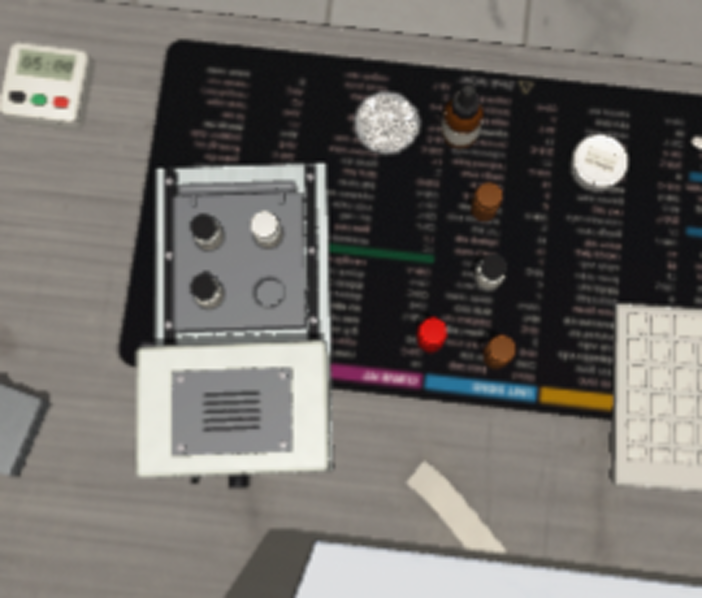

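View pics/b.png

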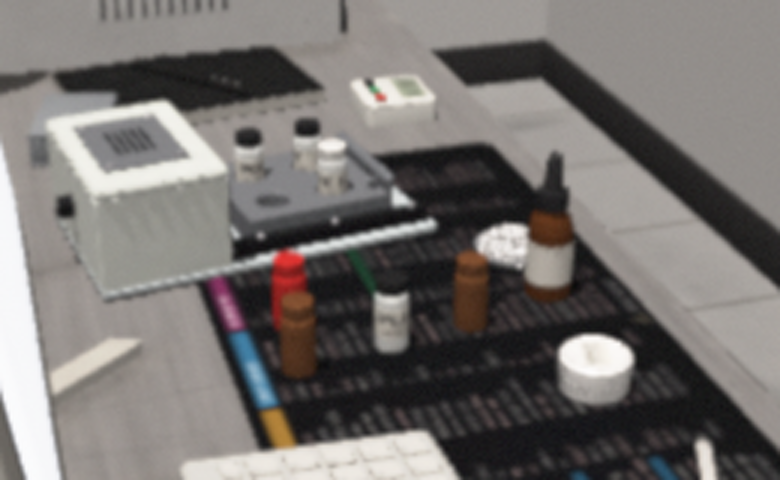

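The top picture (crop ÷2.6 + (180,110)) shows four vial-shaped things standing on the desk right of the station:
- clear with a black cap at (368,214)
- brown at (368,187)
- red at (346,238)
- brown at (372,245)

The clear one with the black cap is the one meant, since brown and red are excluded. It is at (320,234) in the side picture. The empty pocket is at about (283,222). Next I'll fit the station pose and make an enlarged crop of the target and pocket.

```bash
python3 - <<'E'
from h import *
from scipy.optimize import least_squares
pts=np.array([[.155,.068,.005],[.155,-.068,.005],[0,.068,.079],[0,-.068,.079],[-.09,-.068,.079],[-.09,.068,.079]])
uv=np.array([[157,168],[327,163],[136,349],[328,341],[330,468],[138,476]])/2.6+[180,110]
def T(p,X):
    c,s=np.cos(p[2]),np.sin(p[2]);return X@np.array([[c,-s,0],[s,c,0],[0,0,1]]).T+[p[0],p[1],0]
f=lambda p:(proj("top",T(p,pts))-uv).ravel()
r=least_squares(f,[.47,.33,0]);print(r.x,np.degrees(r.x[2]),r.fun.round(1))
np.save("st.npy",r.x)
im=cv2.imread("pics/top0.png")
a=cv2.resize(im[165:260,235:315],None,fx=6,fy=6,interpolation=2);b=cv2.resize(im[165:260,340:392],None,fx=6,fy=6,interpolation=2)
cv2.imwrite("pics/c.png",np.hstack([a,b]))
E
```

```text
[0.46199296 0.32437412 0.14939526] 8.55971808634497 [ 0.3  0.1 -0.5 -0.2  0.7 -0.4 -0.2 -0.   0.4  0.3 -0.6  0.2]
```

View pics/c.png

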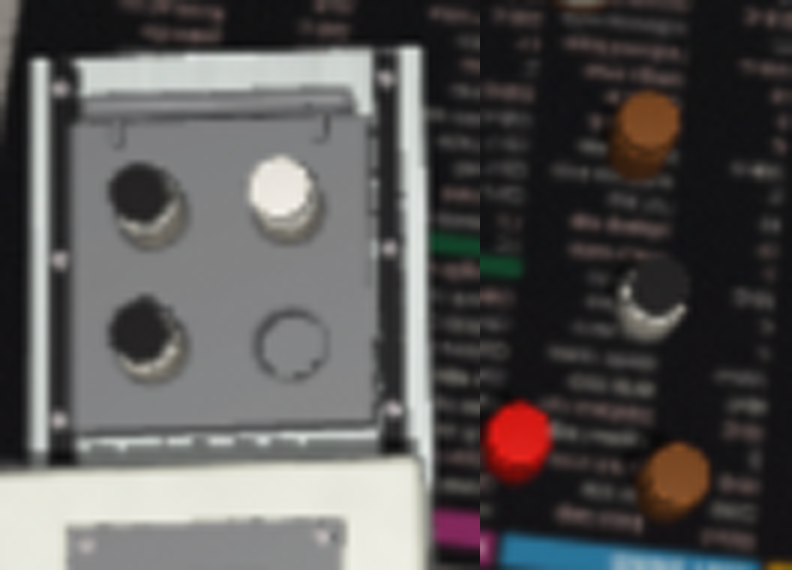

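The enlarged crop confirms it: the right half holds the clear vial with its black cap at crop (661,283), and the brown and red ones stand apart. The pocket circle is at crop (292,345).

```bash
python3 - <<'E'
from h import *
from scipy.optimize import least_squares
g=lambda u,v,ox=235:((u+.5)/6-.5+ox,(v+.5)/6-.5+165)
k=g(292,345); V=g(661-480,283,340)
print("pocket",onz("top",k,.027),"vial top",onz("top",V,.048))
for n,q in dict(brown1=(645,122),red=(518,435),brown2=(675,475)).items(): print(n,onz("top",g(q[0]-480,q[1],340),.048)[:2])
X=np.array([[-.028,-.023,.027],[.018,-.023,.061],[.018,.023,.061],[-.028,.023,.061],[-.055,.05,.027],[-.055,-.05,.027]])
uv=np.array([g(292,345),g(280,186),g(139,193),g(140,329),g(77,436),g(374,425)])
def T(p,X):
    c,s=np.cos(p[2]),np.sin(p[2]);return X@np.array([[c,-s,0],[s,c,0],[0,0,1]]).T+[p[0],p[1],0]
r=least_squares(lambda p:(proj("top",T(p,X))-uv).ravel(),[.55,.33,.15])
print("tray",r.x,np.degrees(r.x[2]),r.fun.round(1)); np.save("tray.npy",r.x)
print("pocket fit",T(r.x,X[:1]),"lip",T(r.x,np.array([[.0535,0,.0395],[.058+.012,0,0]])))
st=np.load("st.npy");c,s=np.cos(st[2]),np.sin(st[2]);d=r.x[:2]-st[:2];print("tray in station",c*d[0]+s*d[1],-s*d[0]+c*d[1])
# side: check vial by its mid + pocket
print("side proj vial", proj("side",[[*onz("top",V,.048)[:2],.024]]), "pocket",proj("side",T(r.x,X[:1])))
E
```

```text
pocket [0.51144745 0.30985516 0.027     ] vial top [0.54774661 0.14086365 0.048     ]
brown1 [0.60155406 0.1510842 ]
red [0.49247892 0.18244925]
brown2 [0.48526651 0.1306913 ]
tray [0.53574724 0.33659697 0.15126488] 8.666838961347219 [ 0.1 -0.   0.1  0.3  0.   0.   0.   0.6 -0.5 -0.4  0.2 -0.5]
pocket fit [[0.51153281 0.30964032 0.027     ]] lip [[0.58863634 0.34465882 0.0395    ]
 [0.60494793 0.34714518 0.        ]]
tray in station 0.07475200525164216 0.001109111875148592
side proj vial [[319.92276272 234.22446533]] pocket [[280.11638764 197.13917872]]
```

Call:
drive_tool(series="0.6 0 0 0 0 0 -8.3; 0.6 0 0 0 0 0 -8.3; 0.6 0 0 0 0 0 -8.3; 0.6 0.025 0.05 0 0 0 0; 0.6 0.025 0.05 0 0 0 0; 0.6 0.025 0.05 0 0 0 0; 0.6 0.025 0.05 0 0 0 0; 0.6 0.025 0.05 0 0 0 0; 0.6 0.025 0.05 0 0 0 0; 0.6 0.025 0.05 0 0 0 0; 0.6 0.025 0.05 0 0 0 0; 0.6 0.025 0.05 0 0 0 0")

```text
clock: 2.4
eef_pos: [0.4802, 0.2349, 0.2317]
orientation: [-180.0, -0.0, 8.6]
wrist_force: [0.7, -0.5, -0.1]
finger_gap: 0.0514
grip_force: 0.0
```

```bash
cat >> h.py <<'E'
def delta(tgt):
    from scipy.spatial.transform import Rotation as Ro
    s=robot.read_state();R=Ro.from_euler("xyz",s["orientation"],degrees=True).as_matrix()
    print("clk",round(s["clock"],2),"pos",s["eef_pos"].round(4),"rpy",s["orientation"].round(2),"F",s["wrist_force"].round(2),"gap",round(s["finger_gap"],4),"grip",round(s["grip_force"],1))
    print("tool delta",(R.T@(np.array(tgt)-s["eef_pos"])).round(4))
E
python3 -c "
from h import *
delta([.548,.141,.1])"
```

```text
clk 2.4 pos [0.4802 0.2349 0.2317] rpy [-1.7997e+02 -5.0000e-02  8.6000e+00] F [ 0.71 -0.47 -0.14] gap 0.0514 grip 0.0
tool delta [0.0529 0.103  0.1317]
```

Call:
drive_tool(series="0.6 0.0265 0.0515 0 0 0 0; 0.6 0.0265 0.0515 0.02 0 0 0; 0.6 0 0 0.045 0 0 0; 0.6 0 0 0.045 0 0 0; 0.6 0 0 0.02 0 0 0; 0.6 0 0 0 0 0 0; 0.6 0 0 0 0 0 0")

```text
clock: 3.28
eef_pos: [0.5478, 0.1429, 0.1024]
orientation: [-180.0, -0.1, 8.6]
wrist_force: [0.6, -1.1, 0.5]
finger_gap: 0.0516
grip_force: 0.0
```

```bash
python3 -c "
from h import *
delta([.548,.141,.018])
a=snap('side','s1')[160:290,250:420];b=snap('top','t1')[150:260,320:440]
cv2.imwrite('pics/d.png',np.hstack([cv2.resize(a,(680,520),interpolation=2)])[:,:,::-1])
"
```

```text
clk 3.27 pos [0.5478 0.1429 0.1024] rpy [-1.7998e+02 -9.0000e-02  8.6100e+00] F [ 0.58 -1.05  0.45] gap 0.0516 grip 0.0
tool delta [-0.0002  0.0019  0.0844]
```

View pics/d.png

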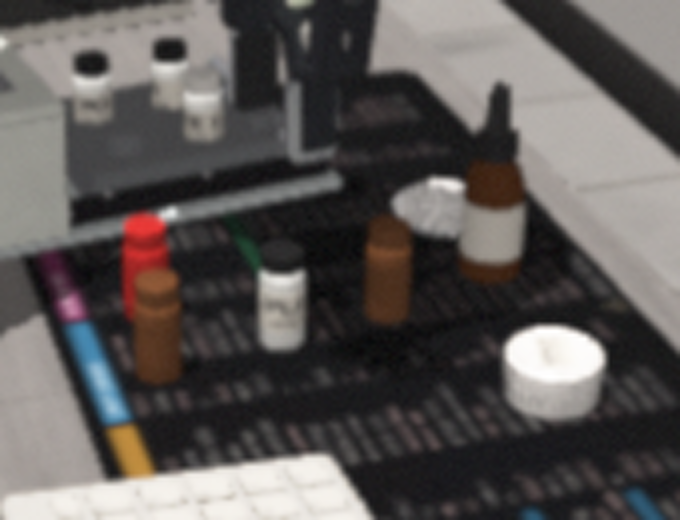

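```bash
python3 -c "
from h import *
t=np.array([.5478,.1429,.1024]);y=np.array([.1497,-.9888,0]);x=np.array([.9888,.1497,0])
for c in('side','top'): print(c,proj(c,[t,t+y*.026,t-y*.026,t+y*.026+x*.011,t+y*.026-x*.011]).round(1).tolist())
a=cv2.imread('pics/t1.png')[130:260,300:440]
cv2.imwrite('pics/e.png',cv2.resize(a,None,fx=4,fy=4,interpolation=2))
"
```

```text
side [[319.9, 195.2], [326.4, 201.0], [313.6, 189.6], [332.1, 199.9], [320.7, 202.2]]
top [[371.7, 206.0], [385.7, 205.5], [357.7, 206.5], [385.3, 199.7], [386.1, 211.3]]
```

View pics/e.png

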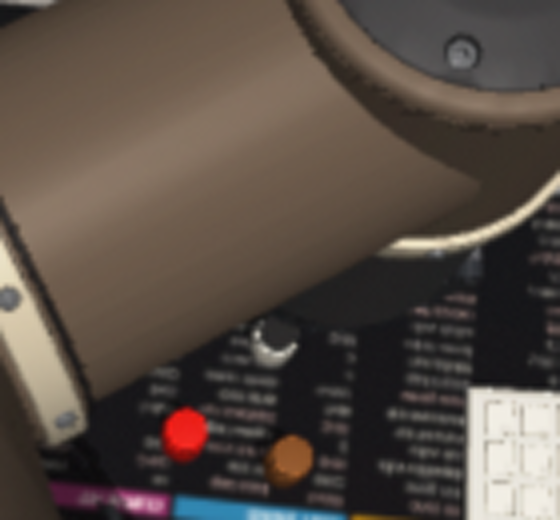

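The side crop shows the near finger tip at full (328,199), which fits the projection, directly above the vial at (320,234). Top view is mostly hidden by the arm. I'll descend and grip.

Call:
drive_tool(series="0.6 0 0.002 0.03 0 0 0; 0.6 0 0 0.03 0 0 0; 0.6 0 0 0.015 0 0 0; 0.6 0 0 0.01 0 0 0; 0.6 0 0 0 0 0 0; 0.6 0 0 0 0 0 0; 0 0 0 0 0 0 0; 0 0 0 0 0 0 0; 0 0 0 0 0 0 0; 0 0 0 0 0 0 0; 0 0 0 0 0 0 0")

```text
clock: 4.75
eef_pos: [0.5478, 0.1407, 0.0171]
orientation: [-180.0, -0.1, 8.6]
wrist_force: [-0.7, -1.0, 5.2]
finger_gap: 0.0189
grip_force: 58.5
```

```bash
python3 -c "
from h import *
delta([.548,.141,.018])
snap('side','s2');snap('top','t2')"
```

```text
clk 4.75 pos [0.5478 0.1407 0.0171] rpy [-1.7998e+02 -6.0000e-02  8.6000e+00] F [-0.73 -0.96  5.19] gap 0.0189 grip 58.5
tool delta [ 0.0002 -0.0003 -0.0009]
```

Gripped (gap 19 mm, pads centred). Lifting and carrying over the pocket.

Call:
drive_tool(series="0 0 0 -0.02 0 0 0; 0 0 0 -0.04 0 0 0; 0 0 0 -0.045 0 0 0; 0 -0.002 -0.03 0 0 0 0; 0 -0.002 -0.03 0 0 0 0; 0 -0.002 -0.035 0 0 0 0; 0 -0.002 -0.035 0 0 0 0; 0 -0.002 -0.03 0 0 0 0; 0 0 -0.012 0 0 0 0; 0 0 0 0 0 0 0; 0 0 0 0 0 0 0")

```text
clock: 6.22
eef_pos: [0.5118, 0.3082, 0.1212]
orientation: [180.0, 0.0, 8.6]
wrist_force: [-1.1, -0.2, -0.5]
finger_gap: 0.0187
grip_force: 58.7
```

```bash
python3 -c "
from h import *
delta([.5115,.3097,.060])"
```

```text
clk 6.22 pos [0.5118 0.3082 0.1212] rpy [1.7998e+02 2.0000e-02 8.5500e+00] F [-1.09 -0.19 -0.46] gap 0.0187 grip 58.7
tool delta [-0.0001 -0.0016  0.0612]
```

Call:
drive_tool(series="0 0 -0.0015 0.03 0 0 0; 0 0 0 0.03 0 0 0; 0 0 0 0.013 0 0 0; 0 0 0 0 0 0 0; 0 0 0 0 0 0 0")

```text
clock: 6.85
eef_pos: [0.5123, 0.3109, 0.0494]
orientation: [-180.0, -0.1, 8.6]
wrist_force: [-0.8, -1.2, 0.1]
finger_gap: 0.019
grip_force: 58.7
```

```bash
python3 -c "
from h import *
delta([.5115,.3097,.030])
p=robot.read_state()['eef_pos'];f=np.array([p[0],p[1],p[2]-.0171])
print('foot px',proj('side',[f,[.5115,.3097,.027]]).round(1))
a=snap('side','s3')[140:230,230:340];snap('top','t3')
cv2.imwrite('pics/f.png',cv2.resize(a,None,fx=6,fy=6,interpolation=2)[:,:,::-1])"
```

```text
clk 6.85 pos [0.5123 0.3109 0.0494] rpy [-1.7996e+02 -8.0000e-02  8.5800e+00] F [-0.79 -1.23  0.09] gap 0.019 grip 58.7
tool delta [-0.001   0.001   0.0194]
foot px [[280.3 194.6]
 [280.1 197.1]]
```

View pics/f.png

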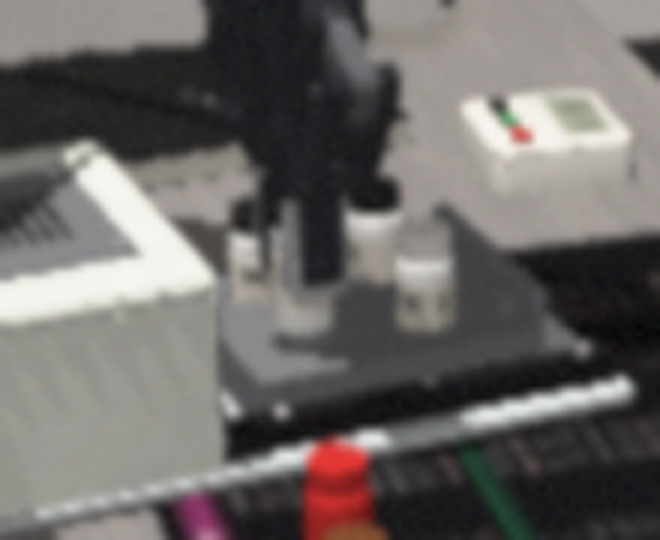

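The side crop shows the vial's foot at full (280.5,195), against a pocket predicted at (280,197), so they line up within about a pixel. I'll correct by 1 mm and feel downward.

Call:
drive_tool(series="0 -0.001 0.001 0.002 0 0 0; 0 0 0 0 0 0 0; 0 0 0 0.002 0 0 0; 0 0 0 0.002 0 0 0; 0 0 0 0 0 0 0")

```text
clock: 7.58
eef_pos: [0.5111, 0.3097, 0.0422]
orientation: [-180.0, -0.0, 8.6]
wrist_force: [2.4, 0.0, -0.7]
finger_gap: 0.0191
grip_force: 58.6
```

```bash
python3 -c "
from h import *
delta([.5115,.3097,.030])
a=cv2.imread('pics/side0.png')[185:210,265:305]
cv2.imwrite('pics/g.png',cv2.resize(a,None,fx=16,fy=16,interpolation=2))"
```

```text
clk 7.58 pos [0.5111 0.3097 0.0422] rpy [-1.7998e+02 -3.0000e-02  8.5900e+00] F [ 2.37  0.05 -0.75] gap 0.0191 grip 58.6
tool delta [0.0004 0.0001 0.0122]
```

View pics/g.png

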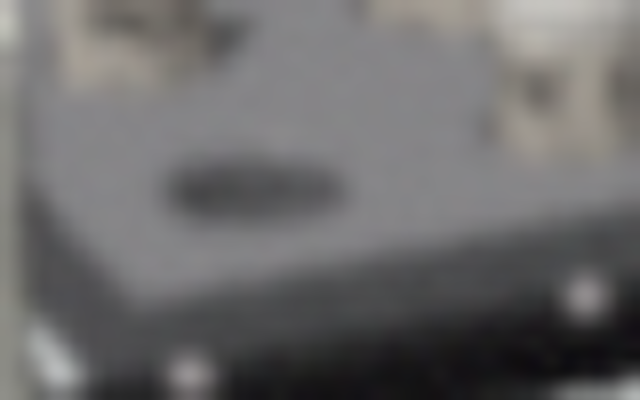

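The crop shows the pocket at full (280.5,196.6), as predicted. The foot is already about 2 mm below the rim with a light +x push, so I'll ease +x and go on down.

Call:
drive_tool(series="0 0.0006 0 0.002 0 0 0; 0 0 0 0.002 0 0 0; 0 0 0 0 0 0 0")

```text
clock: 7.95
eef_pos: [0.5113, 0.3095, 0.0381]
orientation: [180.0, 0.0, 8.6]
wrist_force: [0.2, 0.1, -1.4]
finger_gap: 0.0194
grip_force: 58.6
```

Call:
drive_tool(series="0 0 0 0.002 0 0 0; 0 0 0 0.002 0 0 0; 0 0 0 0.002 0 0 0; 0 0 0 0 0 0 0")

```text
clock: 8.45
eef_pos: [0.5114, 0.3095, 0.0321]
orientation: [180.0, 0.0, 8.6]
wrist_force: [1.7, 0.2, -0.6]
finger_gap: 0.0193
grip_force: 58.6
```

Call:
drive_tool(series="0 0 0 0.001 0 0 0; 0 0 0 0.0008 0 0 0; 0 0 0 0 0 0 0")

```text
clock: 8.82
eef_pos: [0.5114, 0.3095, 0.0305]
orientation: [-180.0, -0.0, 8.6]
wrist_force: [2.2, 2.2, -1.0]
finger_gap: 0.0189
grip_force: 58.6
```

Call:
drive_tool(series="0 0 0 0.0006 0 0 0; 0 0 0 0 0 0 0")

```text
clock: 9.07
eef_pos: [0.5114, 0.3095, 0.0301]
orientation: [-180.0, -0.0, 8.6]
wrist_force: [0.3, -0.2, 3.0]
finger_gap: 0.0187
grip_force: 58.8
```

Touchdown is felt (+3 N). I'll open only a little, since vial_3 is near, then lift.

Call:
drive_tool(series="0.28 0 0 0 0 0 0; 0.32 0 0 0 0 0 0; 0.32 0 0 0 0 0 0; 0.32 0 0 0 0 0 0; 0.32 0 0 -0.005 0 0 0; 0.32 0 0 -0.015 0 0 0; 0.32 0 0 -0.03 0 0 0; 0.32 0 0 -0.04 0 0 0; 0.32 0 0 0 0 0 0")

```text
clock: 10.2
eef_pos: [0.5132, 0.3112, 0.1247]
orientation: [-179.8, -0.4, 8.6]
wrist_force: [-1.2, 0.3, -0.1]
finger_gap: 0.0274
grip_force: 0.0
```

```bash
python3 -c "
from h import *
delta([.607,.3475,.12])
a=snap('side','s4')[140:230,230:340]
cv2.imwrite('pics/i.png',cv2.resize(a,None,fx=6,fy=6,interpolation=2)[:,:,::-1])"
```

```text
clk 10.2 pos [0.5132 0.3112 0.1247] rpy [-179.75   -0.36    8.62] F [-1.16  0.31 -0.14] gap 0.0274 grip 0.0
tool delta [ 0.0981 -0.0218  0.0055]
```

View pics/i.png

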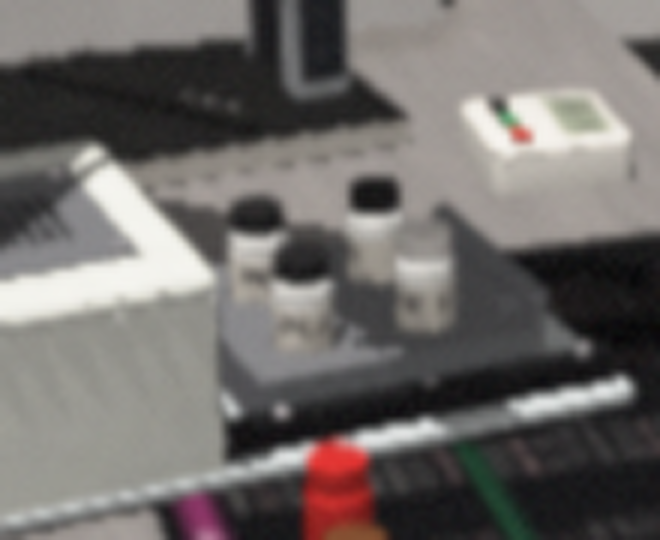

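The crop shows the vial seated upright at full (280,190), with the other three standing. I'll shut the fingers and go behind the lip.

Call:
drive_tool(series="0.1 0.03 -0.007 0 0 0 0; 0 0.04 -0.0075 0 0 0 0; 0 0.032 -0.007 0 0 0 0; 0 0 0 0 0 0 0; 0 0 0 0.04 0 0 0; 0 0 0 0.04 0 0 0; 0 0 0 0.015 0 0 0; 0 0 0 0 0 0 0; 0 0 0 0 0 0 0; 0 0 0 0 0 0 0")

```text
clock: 11.5
eef_pos: [0.6097, 0.3467, 0.0267]
orientation: [-179.9, -0.1, 8.6]
wrist_force: [-1.1, -0.3, 0.5]
finger_gap: 0.0002
grip_force: 0.0
```

```bash
python3 -c "
from h import *
delta([.611,.348,.024])
a=snap('side','s5')[140:240,270:380]
cv2.imwrite('pics/j.png',cv2.resize(a,None,fx=6,fy=6,interpolation=2)[:,:,::-1])"
```

```text
clk 11.5 pos [0.6097 0.3467 0.0267] rpy [-1.7992e+02 -1.3000e-01  8.5900e+00] F [-1.13 -0.31  0.52] gap 0.0002 grip 0.0
tool delta [ 0.0015 -0.0011  0.0027]
```

View pics/j.png

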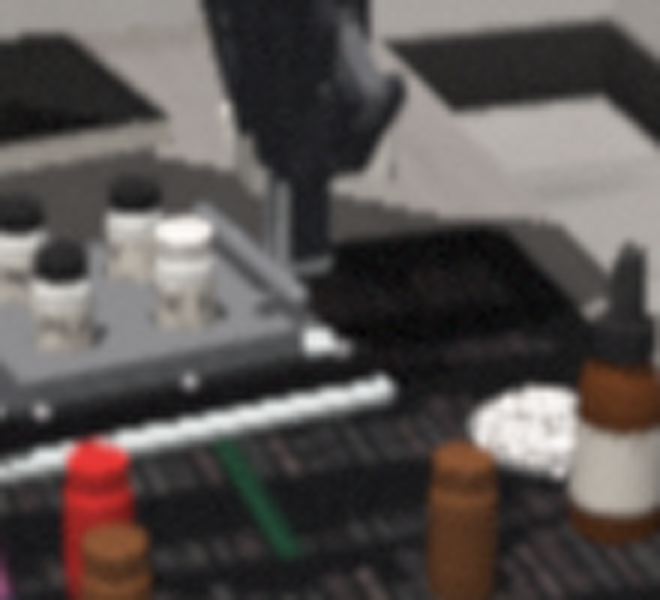

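The crop shows the finger tips behind the lip at full (320,184), and dropper, dish and vials undisturbed. Now I'll draw it in.

Call:
drive_tool(series="0 -0.003 0 0 0 0 0; 0 -0.002 0 0 0 0 0; 0 -0.001 0 0 0 0 0; 0 -0.001 0 0 0 0 0; 0 -0.002 0 0 0 0 0; 0 -0.003 0 0 0 0 0; 0 -0.004 0 0 0 0 0; 0 -0.004 0 0 0 0 0; 0 -0.004 0 0 0 0 0; 0 -0.004 0 0 0 0 0; 0 -0.004 0 0 0 0 0; 0 -0.004 0 0 0 0 0")

```text
clock: 13.05
eef_pos: [0.5737, 0.341, 0.0254]
orientation: [-180.0, -0.1, 8.6]
wrist_force: [5.5, 0.9, 2.9]
finger_gap: 0.0
grip_force: 2.5
```

Call:
drive_tool(series="0 -0.002 0 0 0 0 0; 0 -0.002 0 0 0 0 0; 0 -0.002 0 0 0 0 0; 0 -0.002 0 0 0 0 0; 0 -0.002 0 0 0 0 0; 0 -0.001 0 0 0 0 0; 0 -0.001 0 0 0 0 0; 0 -0.001 0 0 0 0 0")

```text
clock: 14.05
eef_pos: [0.5611, 0.339, 0.0254]
orientation: [-180.0, -0.1, 8.6]
wrist_force: [6.5, 0.7, 3.5]
finger_gap: -0.0002
grip_force: 2.7
```

Call:
drive_tool(series="0 -0.0005 0 0 0 0 0; 0 -0.0005 0 0 0 0 0; 0 -0.0005 0 0 0 0 0; 0 -0.0005 0 0 0 0 0")

```text
clock: 14.55
eef_pos: [0.5591, 0.3387, 0.0254]
orientation: [-180.0, -0.1, 8.6]
wrist_force: [5.5, 1.0, 3.7]
finger_gap: -0.0001
grip_force: 2.7
```

Call:
drive_tool(series="0 -0.0005 0 0 0 0 0; 0 -0.0005 0 0 0 0 0; 0 -0.0005 0 0 0 0 0; 0 -0.0005 0 0 0 0 0")

```text
clock: 15.05
eef_pos: [0.5571, 0.3384, 0.0254]
orientation: [-180.0, -0.1, 8.6]
wrist_force: [5.4, 0.4, 4.4]
finger_gap: -0.0002
grip_force: 2.7
```

Call:
drive_tool(series="0 -0.0005 0 0 0 0 0; 0 -0.0005 0 0 0 0 0; 0 -0.0005 0 0 0 0 0; 0 -0.0005 0 0 0 0 0")

```text
clock: 15.55
eef_pos: [0.5551, 0.3381, 0.0254]
orientation: [-180.0, -0.1, 8.6]
wrist_force: [5.2, 0.2, 4.1]
finger_gap: 0.0002
grip_force: 2.7
```

Call:
drive_tool(series="0 -0.0005 0 0 0 0 0; 0 -0.0005 0 0 0 0 0; 0 -0.0005 0 0 0 0 0; 0 -0.0005 0 0 0 0 0")

```text
clock: 16.05
eef_pos: [0.5532, 0.3379, 0.0254]
orientation: [-180.0, -0.1, 8.6]
wrist_force: [5.4, 0.4, 3.7]
finger_gap: -0.0
grip_force: 2.7
```

Call:
drive_tool(series="0 -0.0005 0 0 0 0 0; 0 -0.0005 0 0 0 0 0; 0 -0.0005 0 0 0 0 0; 0 -0.0005 0 0 0 0 0")

```text
clock: 16.55
eef_pos: [0.5512, 0.3375, 0.0254]
orientation: [-180.0, -0.1, 8.6]
wrist_force: [5.3, -0.3, 3.9]
finger_gap: -0.0003
grip_force: 2.7
```

Call:
drive_tool(series="0 -0.0005 0 0 0 0 0; 0 -0.0005 0 0 0 0 0; 0 -0.0005 0 0 0 0 0; 0 -0.0005 0 0 0 0 0")

```text
clock: 17.05
eef_pos: [0.5492, 0.3373, 0.0254]
orientation: [-180.0, -0.1, 8.6]
wrist_force: [6.5, 1.5, 3.3]
finger_gap: 0.0003
grip_force: 2.7
```

Call:
drive_tool(series="0 -0.0005 0 0 0 0 0; 0 -0.0005 0 0 0 0 0")

```text
clock: 17.3
eef_pos: [0.5482, 0.3371, 0.0254]
orientation: [-180.0, -0.1, 8.6]
wrist_force: [5.4, 0.9, 4.2]
finger_gap: 0.0002
grip_force: 2.7
```

Noise only; going on.

Call:
drive_tool(series="0 -0.0005 0 0 0 0 0; 0 -0.0005 0 0 0 0 0; 0 -0.0005 0 0 0 0 0; 0 -0.0005 0 0 0 0 0")

```text
clock: 17.8
eef_pos: [0.5462, 0.3368, 0.0254]
orientation: [-180.0, -0.1, 8.6]
wrist_force: [6.1, 0.6, 2.8]
finger_gap: 0.0002
grip_force: 2.7
```

Call:
drive_tool(series="0 -0.0005 0 0 0 0 0; 0 -0.0005 0 0 0 0 0; 0 -0.0005 0 0 0 0 0; 0 -0.0005 0 0 0 0 0")

```text
clock: 18.3
eef_pos: [0.5443, 0.3365, 0.0254]
orientation: [-180.0, -0.1, 8.6]
wrist_force: [5.4, 1.3, 3.9]
finger_gap: 0.0001
grip_force: 2.7
```

Call:
drive_tool(series="0 -0.0005 0 0 0 0 0; 0 -0.0005 0 0 0 0 0; 0 -0.0005 0 0 0 0 0; 0 -0.0005 0 0 0 0 0")

```text
clock: 18.8
eef_pos: [0.5423, 0.3362, 0.0254]
orientation: [-180.0, -0.1, 8.6]
wrist_force: [5.0, 0.6, 3.7]
finger_gap: -0.0
grip_force: 2.7
```

Call:
drive_tool(series="0 -0.0005 0 0 0 0 0; 0 -0.0005 0 0 0 0 0; 0 -0.0005 0 0 0 0 0; 0 -0.0005 0 0 0 0 0")

```text
clock: 19.3
eef_pos: [0.5403, 0.3359, 0.0254]
orientation: [-180.0, -0.1, 8.6]
wrist_force: [5.3, 1.5, 3.9]
finger_gap: -0.0002
grip_force: 2.7
```

Call:
drive_tool(series="0 -0.0005 0 0 0 0 0; 0 -0.0005 0 0 0 0 0; 0 -0.0005 0 0 0 0 0; 0 -0.0005 0 0 0 0 0")

```text
clock: 19.8
eef_pos: [0.5383, 0.3356, 0.0254]
orientation: [-180.0, -0.1, 8.6]
wrist_force: [5.0, 1.3, 4.2]
finger_gap: 0.0001
grip_force: 2.7
```

Call:
drive_tool(series="0 -0.0005 0 0 0 0 0; 0 -0.0005 0 0 0 0 0; 0 -0.0005 0 0 0 0 0; 0 -0.0005 0 0 0 0 0")

```text
clock: 20.3
eef_pos: [0.5363, 0.3353, 0.0254]
orientation: [-180.0, -0.1, 8.6]
wrist_force: [5.4, 1.4, 3.3]
finger_gap: 0.0
grip_force: 2.7
```

Call:
drive_tool(series="0 -0.0005 0 0 0 0 0; 0 -0.0005 0 0 0 0 0; 0 -0.0005 0 0 0 0 0; 0 -0.0005 0 0 0 0 0")

```text
clock: 20.8
eef_pos: [0.5344, 0.335, 0.0254]
orientation: [-180.0, -0.1, 8.6]
wrist_force: [5.4, 0.8, 3.5]
finger_gap: -0.0001
grip_force: 2.7
```

Call:
drive_tool(series="0 -0.0005 0 0 0 0 0; 0 -0.0005 0 0 0 0 0; 0 -0.0005 0 0 0 0 0; 0 -0.0005 0 0 0 0 0")

```text
clock: 21.3
eef_pos: [0.5324, 0.3347, 0.0254]
orientation: [-180.0, -0.1, 8.6]
wrist_force: [5.7, 0.9, 3.0]
finger_gap: 0.0004
grip_force: 2.7
```

Call:
drive_tool(series="0 -0.0005 0 0 0 0 0; 0 -0.0005 0 0 0 0 0; 0 -0.0005 0 0 0 0 0; 0 -0.0005 0 0 0 0 0")

```text
clock: 21.8
eef_pos: [0.5304, 0.3344, 0.0254]
orientation: [-180.0, -0.1, 8.6]
wrist_force: [5.6, 1.0, 3.0]
finger_gap: 0.0
grip_force: 2.7
```

Call:
drive_tool(series="0 -0.0005 0 0 0 0 0; 0 -0.0005 0 0 0 0 0; 0 -0.0005 0 0 0 0 0; 0 -0.0005 0 0 0 0 0")

```text
clock: 22.3
eef_pos: [0.5284, 0.3341, 0.0254]
orientation: [-180.0, -0.1, 8.6]
wrist_force: [5.5, -0.4, 4.1]
finger_gap: 0.0001
grip_force: 2.7
```

Call:
drive_tool(series="0 -0.0005 0 0 0 0 0; 0 -0.0005 0 0 0 0 0; 0 -0.0005 0 0 0 0 0; 0 -0.0005 0 0 0 0 0")

```text
clock: 22.8
eef_pos: [0.527, 0.3341, 0.0254]
orientation: [-179.9, -0.1, 8.6]
wrist_force: [8.6, 0.9, 2.5]
finger_gap: -0.0002
grip_force: 4.1
```

That is the first touch: +3 N, the grip reading has jumped and the tool lags. I'll press slightly more.

Call:
drive_tool(series="0 -0.0005 0 0 0 0 0; 0 -0.0005 0 0 0 0 0; 0 -0.0003 0 0 0 0 0; 0 0 0 0 0 0 0")

```text
clock: 23.3
eef_pos: [0.526, 0.3341, 0.0255]
orientation: [-179.9, -0.1, 8.6]
wrist_force: [8.2, 1.1, 1.3]
finger_gap: 0.0001
grip_force: 4.4
```

Call:
drive_tool(series="0 -0.0005 0 0 0 0 0; 0 -0.0004 0 0 0 0 0; 0 0 0 0 0 0 0")

```text
clock: 23.68
eef_pos: [0.5253, 0.3341, 0.0255]
orientation: [-179.9, -0.2, 8.6]
wrist_force: [9.8, 1.5, 0.4]
finger_gap: 0.0
grip_force: 4.8
```

Pressed about 1.5–2 mm, at roughly 4.4 N on the springs, which is below the friction. Backing off gently and rising.

Call:
drive_tool(series="0 0.0007 0 0 0 0 0; 0 0.0007 0 0 0 0 0; 0 0.001 0 0 0 0 0; 0 0.002 0 0 0 0 0; 0 0.004 0 0 0 0 0; 0 0.004 0 0 0 0 0; 0 0 0 0 0 0 0; 0 0 0 -0.03 0 0 0; 0 0 0 -0.05 0 0 0; 0 0 0 -0.05 0 0 0; 0 0 0 0 0 0 0; 0 0 0 0 0 0 0")

```text
clock: 25.18
eef_pos: [0.5356, 0.3347, 0.1547]
orientation: [-180.0, 0.0, 8.6]
wrist_force: [-0.8, 0.1, -0.2]
finger_gap: -0.0002
grip_force: 0.0
```

```bash
python3 -c "
from h import *
delta([.611,.348,.024])
t=np.load('tray.npy');s=np.load('st.npy')
x=np.array([.9888,.1495,0])
l=np.array([t[0],t[1],0])-x*.080
print('lip far face pred',proj('side',[l+x*.058+[0,0,.0395]]))
a=snap('side','s6')[140:240,230:360]
cv2.imwrite('pics/k.png',cv2.resize(a,None,fx=6,fy=6,interpolation=2)[:,:,::-1])"
```

```text
clk 25.18 pos [0.5356 0.3347 0.1547] rpy [-1.7998e+02  2.0000e-02  8.5600e+00] F [-0.82  0.14 -0.22] gap -0.0002 grip 0.0
tool delta [ 0.0766 -0.0018  0.1307]
lip far face pred [[278.61167592 187.22337715]]
```

View pics/k.png

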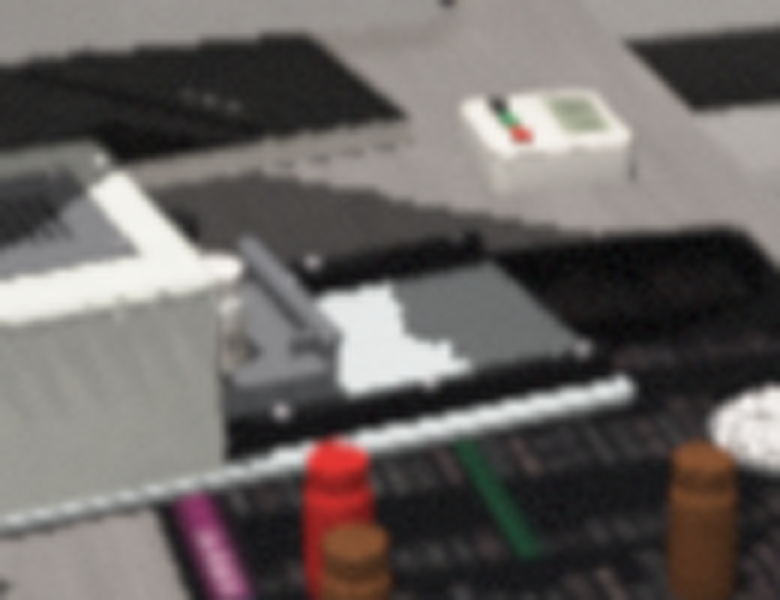

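The crop shows the tray inside, with its lip at full (278,188) where expected. The far right vial stands at the mouth and nothing else has moved. Handing in.

```bash
python3 -c "
from plant import robot
print(robot.close_job())"
```

```text
the job is handed in; nothing more can be done
None
```

I set the vial in the empty pocket, drew the tray into the housing until the pins gave about 2 mm (estimated from the pull force), let go with it resting against them, and handed the job in at about 25 s. The hand-in returned no verdict, and in the last picture the vials inside the housing were mostly hidden.

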